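# Set up the marking gauge over the painting panel

## Robot

A 6-joint arm with a two-finger parallel gripper is mounted at the origin on the work surface. World frame = base frame: x ahead of the robot, y to its left, z up, the work surface at z = 0. Lengths are in m, angles in rad, forces in N, time in s.
With the tool pointing down it reaches from about 0.3 to 0.875 m from the base axis. Payload 4.2 kg.
Tool frame: the origin (TCP) lies midway between the tips of the shut fingers; the grasp point (between the pads) lies r.pinch_z behind it (r.pinch_z is the distance from the TCP to the grasp point, in m); x points along the fingers, z is the direction in which the jaws open and shut, and the axes are right-handed (so a half turn about x gives the same grasp; the last joint's range is limited). The gripper opens to 85 mm and grips with 20 to 120 N. Pads are 22 mm wide; open, the fingers measure 114 mm over their backs; the gripper's body (76 mm by 85 mm) begins 54 mm behind the grasp point. The pads swing forward as they close: fully open they stand 13 mm farther back than shut.
Start: joints at [-1.227, 0.32, 1.565, -0, 1.257, -0.02], TCP at [0.205, -0.537, 0.231] pointing down, gripper open.
Joint ranges: [-3.11, 3.11], [-0.84, 2.01], [0.21, 2.61], [-1.34, 4.49], [0.05, 2.63], [-2.56, 2.56]. Speed limits (rad/s): [2.57, 2.57, 3.14, 3.14, 3.14, 3.14].

## Interface

Orientations are given as a unit quaternion [x, y, z, w].
In Python, from bench import r, eyes gives the robot as it stands. The module is installed in compiled form; this text tells all that it offers.
- The arm moves only by the tool apply_moves, never from a script. Its argument "targets" is text: rows parted by semicolons, each of 7 numbers parted by spaces: the shift along the tool's x, y, z in m, then the turn, a rotation vector about the tool's x, y, z in rad, then the finger opening in m, from 0 to 0.0854. In form: x y z rx ry rz gripper; .... A call has 1 to 20 rows; each row is the pose to reach, as a shift and turn from the pose commanded when the call began, along the tool's axes at that moment; what a row does not reach only later rows make up. A row lasts 1/12 s, in which the tool goes at most 41.7 mm and 7.16 degrees, less where a joint would pass 70% of its speed; a pose out of reach is approached as far as the arm can. A call with a gripper value outside its range is refused whole. The fingers move at their own pace and stop on an object; the grip force is fixed at half the most. Time passes only in rows, so rows that repeat a pose let the fingers close. It gives the time, the measured TCP pose, the force and the opening at its end, in the units of the state.
- r.read_state(): the state, without advancing time (a new reading comes with each control period).
- eyes.capture(name): name is "scene" or "top" or "wrist"; returns the picture (384x512x3 uint8, red, green, blue); there is no depth.
- eyes.calibration(name): a dict with "vertical_fov" (degrees; the focal length in pixels is half the picture's height over the tangent of half this angle, whatever the lens; pixels are square), "cx", "cy" (the principal point, pixels), "k1" (the pictures are not rectified: a ray, as slopes to the right and down, at radius r is drawn at 1 + k1 r^2 times it, then the intrinsics apply), "extrinsics" (4x4, takes a point from world to camera coordinates); the wrist camera has in their place "tool_from_camera" (4x4, takes a point from camera to tool coordinates, whose origin is the TCP and whose axes are the tool frame's). Camera axes: x right, y down, z forward; pixel columns grow to the right and rows downward; lengths in m; the calibration is good to about 2 mm. A picture is of the moment at which its call begins: read the wrist's pose just before it. calibration takes no time and is no camera call.
- r.close_job(): hands the job in, once; it reports no verdict.
The state is a dict: "clock": time; "qpos": joint angles; "qd": joint speeds; "tau": joint torques, N m; "eef_pos": TCP position; "ee_rot": TCP orientation; "force": force on the tool from outside, world axes, zero at the start; "torque": the same for the moment, N m; "gripper_width": opening from 0.0 (shut) to 1.0 (fully open).
Only numpy, scipy, OpenCV 4.12 (cv2) and the standard library are available. Lean on these libraries where they do the work, as an engineer would, in place of code of your own. Each camera call takes 0.05 s, during which the arm holds its last target.

## Task

Get the marking gauge ready to scribe: take the pointed scriber from the wooden rack and seat it fully in the socket at the end of the gauge's sliding arm, let go of it, then press the lock button on the sleeve all the way down. Next pull the arm out by its upright post until its pointer is over the rider that is set on the scale, and finish while still holding the post there, because a spring pulls the arm back. Do not shift the rider or disturb the panel, the other tools and the rest of the clutter.

Things in the scene. Friction and masses are not known exactly. Their poses are not given: they have to be found in the camera images.
- gauge: Grey marking gauge, bolted down; origin on the table right under its sleeve's mouth. The sliding arm comes out along its -y (roughly to the robot's right); +x points away from the robot. Sleeve 40 wide, z 80 to 120 mm, y 0 to +200 mm, on a foot 120 x 200 x 14 mm. Steel scale beside the arm: x 34 to 60, y +22 to -222, top at z 96 mm, ticks each 10 mm.
- boom (a joint): How far the gauge's sliding arm (24 mm square steel tube, top at z 112 mm) is drawn out, in m: 0 = fully in and locked, 0.165 = end stop. While locked it cannot be drawn out (1 mm play). Once unlocked a spring of about 2 N (fully in) to 5 N (far out) pulls it back in, plus about 1 N of friction; let go, it runs home.
- rider (a joint): Position of the rider on the scale, in m; the pointer is exactly over the rider when joint boom equals this value. Set somewhere from 0.07 to 0.13. It is stiff (10 N) and must stay where it is set.
- lock_button (a joint): Travel of the lock button, in m: 0 = up (locked), 0.008 = fully down. It needs about 4 N and stays down when let go; the arm is free from about 0.005 on, but press it fully.
- button_top (a point): Centre of the top face of the lock button, a dark steel disc button 24 mm across on top of the sleeve, 50 mm behind the sleeve's mouth; stands 9 mm proud of its ring when up. Pressed straight down.
- post (a point): Half-way up the black upright round post on the sliding arm by which it is pulled: 20 mm diameter, 58 mm tall (this point is 29 mm under its top and 29 mm above the tube). It moves with the arm. The socket is 85 mm farther out along the arm, the button 100 mm back when the arm is in.
- socket (a point): Centre of the mouth (top face, z 120 mm) of the vertical through-hole in the dark 50 x 50 x 36 mm block at the end of the sliding arm. Hole diameter 18 mm. Moves with the arm.
- pointer (a point): 5 mm short of the tip, on the centre line of the thin dark pointer blade (4 mm wide, 40 mm long) that sticks out sideways from the arm over the scale. Axes as the gauge's.
- rider_mark (a point): Top centre of the small brass rider (10 mm wide along the scale) that straddles the scale; the pointer passes 7 mm above it. Axes as the gauge's.
- rack: Wooden tool rack, fixed: 50 x 176 mm, top at 80 mm. Origin under its centre; its y runs along the row of three 18 mm holes, which are 58 mm apart. The scriber, a flat brush and a flat scraper stand in the holes in any order.
- scriber_grip (a point): Where the scriber is best held: the middle of its round wooden handle (18 mm diameter, 54 mm long, plain end up), 28 mm under its top and 34 mm above the underside of its collar. The scriber stands upright; total length 128 mm, mass about 90 g.
- scriber_collar (a point): Centre of the underside of the scriber's steel collar (28 mm diameter, 6 mm thick, just under the handle), which rests on the rack's top and, when seated, on the socket's top. Below it are 68 mm of round steel shank, 14 mm diameter, the last 14 mm tapering to the point.
- panel: Wood panel with a painted blue-green top, 170 x 210 x 32 mm, lying loose on the table where the arm comes out; origin under its centre. A seated scriber's point passes 20 mm above it. To be left alone.
- brush: Flat brush standing in the rack, bristles up, top 58 mm above the rack's top; origin at its lower end. Leave alone.
- scraper: Flat steel scraper standing in the rack, blade up (36 mm wide), top 67 mm above the rack's top; origin at its lower end. Leave alone.
- steel_cup: Small steel cup, 64 mm across, 60 mm tall, on the table. Leave alone.
- wax_block: Green block 50 x 40 x 30 mm on the table. Leave alone.
- wax_block2: Blue block 40 x 34 x 26 mm on the table. Leave alone.
- putty_knife: Flat palette tool with a wooden handle, 180 mm long, lying near the panel. Leave alone.
- jar: Glass jar, 66 mm across, 100 mm tall, near the back end of the gauge. Leave alone.

How it is judged:
On the way, in this order (a step that is already met when the one before it is completed fails the run):
1. the scriber is seated in the arm's socket and let go, with the arm still in (horizontal distance between scriber_collar and socket below 0.006 m and z of scriber_collar in the frame of socket between -0.004 and 0.004 m and angle between scriber_collar's own z axis and vertical below 0.12 rad and contact force between the fingers and scriber below 0.2 N and value of joint boom below 0.01 m), for 0.2 s.
2. the lock button is pressed fully down (value of joint lock_button above 0.0065 m), for 0.1 s.
3. the arm is drawn out by hand until the pointer is over the rider (y of pointer in the frame of rider_mark between -0.005 and 0.005 m and contact force between the fingers and boom above 1 N), for 0.3 s.
At the end, for the whole second after the job is handed in: Pointer still, within 5 mm of the rider along the scale; fingers hold the post (over 1 N, within 30 mm of its axis); button down over 6.5 mm; scriber let go in the socket: collar within 4 mm of its top face and 6 mm of its axis, tilt under 0.12 rad (all of step 3 and horizontal distance between scriber_collar and socket below 0.006 m and z of scriber_collar in the frame of socket between -0.004 and 0.004 m and angle between scriber_collar's own z axis and vertical below 0.12 rad and contact force between the fingers and scriber below 0.2 N and velocity of joint boom between -0.01 and 0.01 m/s and value of joint lock_button above 0.0065 m and horizontal distance between post and the grasp point below 0.03 m); the arm keeps its last pose, push and grip.
It fails at once if the rider was shifted by more than 5 mm (distance of rider_mark from where it was at the start of the episode above 0.005 m).
It fails at once if the panel, another tool or a thing on the table was moved by more than 20 mm (distance of any of brush, scraper, panel, steel_cup, wax_block, wax_block2, putty_knife, jar from where it was at the start of the episode above 0.02 m).
It fails at once if the brush or scraper was tipped (angle between any of brush, scraper's own z axis and vertical above 0.4 rad).
It also fails if it takes over 67 s, if anything falls off the work surface, if the arm or the gripper's body presses on something with over 40 N, if the wrist force passes 120 N, or if a joint passes its speed limit or range.

## Working session

There is one attempt and no reset: what is moved stays moved. The work goes in short steps, Python scripts to look and compute and a tool call to move; the robot and the scene stay as the last step left them, time stands still between calls to the robot, and variables do not carry over. Pictures are saved under pics/ and viewed, and the job is handed in when it is done.

Besides the shell and the picture viewer there is one more tool, called after "Request:" as name(argument=value, ...) on one line, values as JSON. apply_moves: Moves the arm, as the interface text tells. Its arguments: {"type":"object","properties":{"targets":{"type":"string"}},"required":["targets"]}

```bash
mkdir -p pics
cat > h.py <<'E'
import numpy as np, cv2
from bench import r, eyes
from scipy.spatial.transform import Rotation as R
def snap(n,f):
    im=eyes.capture(n); cv2.imwrite('pics/'+f,cv2.cvtColor(im,cv2.COLOR_RGB2BGR)); return im
def K(c):
    f=192/np.tan(np.radians(c['vertical_fov'])/2); return f
def campose(n,st=None):
    c=eyes.calibration(n)
    if n=='wrist':
        st=st or r.read_state()
        T=np.eye(4);T[:3,:3]=R.from_quat(st['ee_rot']).as_matrix();T[:3,3]=st['eef_pos']
        return c,T@np.array(c['tool_from_camera'])
    return c,np.linalg.inv(np.array(c['extrinsics']))
def ray(n,u,v,st=None):
    c,T=campose(n,st);f=K(c)
    x,y=(u-c['cx'])/f,(v-c['cy'])/f
    rd=np.hypot(x,y);q=rd
    for _ in range(30): q=rd/(1+c['k1']*q*q)
    s=q/rd if rd>0 else 1
    d=T[:3,:3]@np.array([x*s,y*s,1]);return T[:3,3],d/np.linalg.norm(d)
def onz(n,u,v,z,st=None):
    o,d=ray(n,u,v,st);return o+d*(z-o[2])/d[2]
def proj(n,p,st=None):
    c,T=campose(n,st);f=K(c);q=np.linalg.inv(T)@np.append(p,1)
    x,y=q[0]/q[2],q[1]/q[2];k=1+c['k1']*(x*x+y*y)
    return np.array([c['cx']+f*x*k,c['cy']+f*y*k])
def tri(*ob):
    A=np.zeros((3,3));b=np.zeros(3)
    L=[ray(*o) for o in ob]
    for o,d in L:
        P=np.eye(3)-np.outer(d,d);A+=P;b+=P@o
    p=np.linalg.solve(A,b)
    return p,[np.linalg.norm((np.eye(3)-np.outer(d,d))@(p-o)) for o,d in L]
E
python3 - <<'E'
from h import *
st=r.read_state();print(st, r.pinch_z)
for n in ['scene','top','wrist']:
    snap(n,n+'0.png');c,T=campose(n,st);print(n,K(c),c['cx'],c['cy'],c['k1'],T.round(3).tolist())
E
```

```text
{'clock': 0.0, 'qpos': array([-1.22701476e+00,  3.20282872e-01,  1.56572871e+00, -1.11708990e-05,
        1.25741266e+00, -1.99842157e-02]), 'qd': array([-0.00042168, -0.0005247 ,  0.00050531, -0.00136636, -0.00107705,
       -0.00021139]), 'tau': array([-1.02451511e-03, -4.15525961e+01, -2.34166503e+01, -2.46892996e-04,
        8.28231219e-03,  7.75689017e-06]), 'eef_pos': array([ 0.20441794, -0.53689451,  0.23046818]), 'ee_rot': array([ 0.40168544,  0.58272165, -0.40093534,  0.58166583]), 'force': array([-0.35755193, -0.11060782, -0.48183314]), 'torque': array([-0.03265605, -0.00437922, -0.01680878]), 'gripper_width': 0.9976833670666667} 0.0187
scene 383.7257849113475 251.58124948246527 183.90451621077844 0.0016755427839127745 [[0.68, 0.539, -0.498, 1.079], [0.733, -0.508, 0.452, -0.455], [-0.009, -0.672, -0.74, 0.878], [0.0, 0.0, 0.0, 1.0]]
top 422.7234683372599 250.34158294531022 196.60458602881985 -0.13278351099620128 [[-0.004, -0.982, 0.187, 0.325], [-1.0, 0.001, -0.018, 0.015], [0.017, -0.187, -0.982, 1.291], [0.0, 0.0, 0.0, 1.0]]
wrist 270.1284111122665 254.8255319778563 188.27874386636194 -0.015205083766325856 [[0.355, -0.883, -0.306, 0.284], [-0.935, -0.336, -0.114, -0.507], [-0.002, 0.327, -0.945, 0.372], [0.0, 0.0, 0.0, 1.0]]
```

View pics/scene0.png

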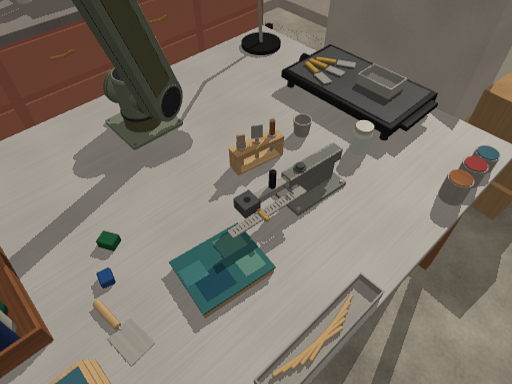

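View pics/top0.png

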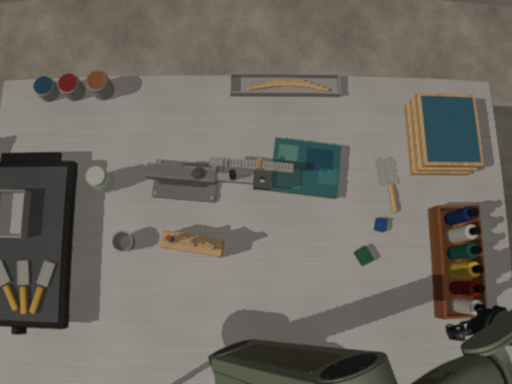

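View pics/wrist0.png

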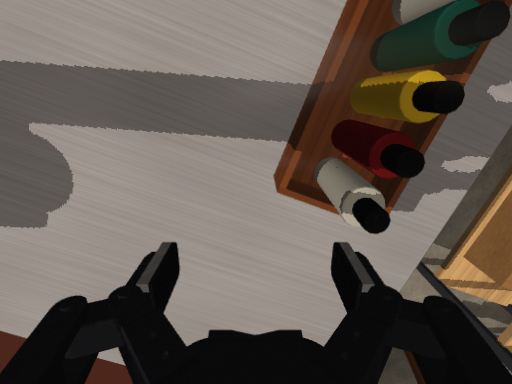

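The scene view shows the rack near (257,150), with a reddish handle near (272,127). The gauge has its block at (247,203), post at (272,178) and button at (299,167). In the top view the rack is at (192,243) and the gauge at (190,178). I'll zoom in on both.

Run:
```python
import cv2
a=cv2.imread('pics/scene0.png')[105:265,200:360];cv2.imwrite('pics/sz.png',cv2.resize(a,None,fx=3.7,fy=3.7,interpolation=cv2.INTER_CUBIC))
a=cv2.imread('pics/top0.png')[135:265,140:310];cv2.imwrite('pics/tz.png',cv2.resize(a,None,fx=4.5,fy=4.5,interpolation=cv2.INTER_CUBIC))
```

```text
(no output)
```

View pics/sz.png

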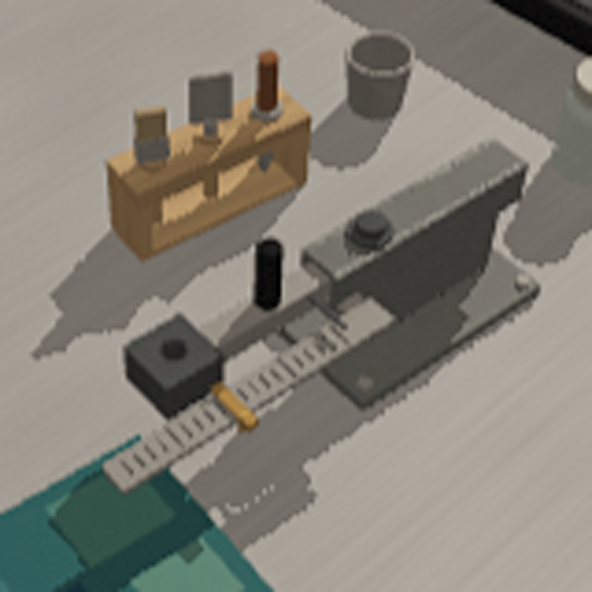

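View pics/tz.png

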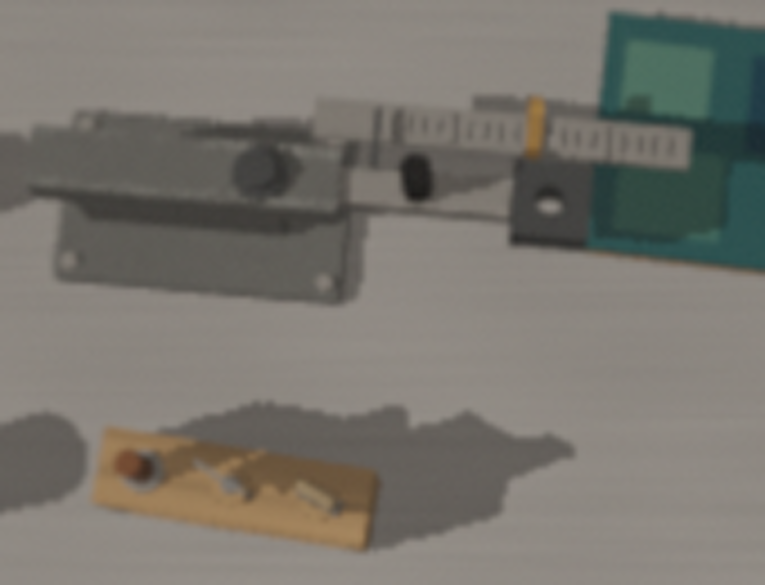

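Run:
```python
from h import *
S=lambda x,y:('scene',200+x/3.7-.4,105+y/3.7-.4)
T=lambda x,y:('top',140+x/4.5-.4,135+y/4.5-.4)
for nm,s,t,z in [('handle top',S(268,56),T(128,463),.142),('collar top',S(267,108),T(146,470),.086),('socket',S(175,350),T(549,201),.12),('button',S(369,222),T(258,163),.129),('posttop',S(269,245),T(416,160),.17),('rider',S(233,405),T(537,125),.1),
 ('blade tip', S(209,78),T(210,470),.147),
 ('rackL',S(284,90),T(106,429),.08),('rackR',S(144,178),T(365,549),.08)]:
    p,e=tri(s,t);print(nm,p.round(4),np.round(e,4),'sc',onz(*s,z).round(4),'top',onz(*t,z).round(4))
```

```text
handle top [0.4307 0.221  0.139 ] [0.0009 0.0009] sc [0.4337 0.2191 0.142 ] top [0.4298 0.2197 0.142 ]
collar top [0.4318 0.2198 0.0842] [0.0018 0.0018] sc [0.4341 0.2199 0.086 ] top [0.4305 0.218  0.086 ]
socket [ 0.5986 -0.0371  0.1174] [0.001 0.001] sc [ 0.6007 -0.0376  0.12  ] top [ 0.5974 -0.0378  0.12  ]
button [0.6176 0.1438 0.1342] [0.0015 0.0015] sc [0.6137 0.1466 0.129 ] top [0.62   0.1456 0.129 ]
posttop [0.6098 0.0443 0.174 ] [0.0008 0.0008] sc [0.6068 0.0465 0.17  ] top [0.6113 0.0451 0.17  ]
rider [ 0.6525 -0.0313  0.1007] [0.0001 0.0001] sc [ 0.6521 -0.0307  0.1   ] top [ 0.6526 -0.0314  0.1   ]
blade tip [0.4235 0.1666 0.1432] [0.0035 0.0035] sc [0.4253 0.1602 0.147 ] top [0.4252 0.169  0.147 ]
rackL [0.4495 0.2338 0.1094] [0.0074 0.0074] sc [0.4223 0.2528 0.08  ] top [0.4572 0.2455 0.08  ]
rackR [0.392  0.0936 0.0539] [0.0165 0.0165] sc [0.4222 0.0899 0.08  ] top [0.3811 0.0788 0.08  ]
```

```bash
cat >> h.py <<'E'
def row(gp,zdir,st=None,pz=None):
    """grasp point target world, tool z horizontal dir -> shift, rotvec (tool)"""
    st=st or r.read_state(); pz=r.pinch_z if pz is None else pz
    M=R.from_quat(st['ee_rot']).as_matrix()
    z=np.array([*zdir,0.])/np.linalg.norm(zdir)
    if z@M[:,2]<0: z=-z
    x=np.array([0,0,-1.]);N=np.column_stack([x,np.cross(z,x),z])
    tcp=np.array(gp)+pz*x
    return (M.T@(tcp-st['eef_pos'])).round(4),R.from_matrix(M.T@N).as_rotvec().round(4)
E
python3 - <<'E'
from h import *
st=r.read_state();M=R.from_quat(st['ee_rot']).as_matrix();print(M.round(3))
zd=(np.cos(-.15),np.sin(-.15))
print(row([.431,.2195,.26],zd,st), row([.431,.2195,.26],(np.cos(-.15-np.pi),np.sin(-.15-np.pi)),st))
E
```

```text
[[-0.     0.935  0.356]
 [ 0.001  0.356 -0.935]
 [-1.     0.    -0.001]]
(array([-0.0098,  0.4809, -0.6265]), array([-1.057e+00, -1.200e-03, -7.000e-04])) (array([-0.0098,  0.4809, -0.6265]), array([-1.057e+00, -1.200e-03, -7.000e-04]))
```

Request:
apply_moves(targets="-0.01 0.24 -0.31 -0.53 0 0 0.0854;-0.01 0.24 -0.31 -0.53 0 0 0.0854;-0.01 0.24 -0.31 -0.53 0 0 0.0854;-0.01 0.24 -0.31 -0.53 0 0 0.0854;-0.01 0.24 -0.31 -0.53 0 0 0.0854;-0.01 0.24 -0.31 -0.53 0 0 0.0854;-0.01 0.24 -0.31 -0.53 0 0 0.0854;-0.01 0.24 -0.31 -0.53 0 0 0.0854;-0.01 0.24 -0.31 -0.53 0 0 0.0854;-0.01 0.48 -0.626 -1.057 0 0 0.0854;-0.01 0.48 -0.626 -1.057 0 0 0.0854;-0.01 0.48 -0.626 -1.057 0 0 0.0854;-0.01 0.48 -0.626 -1.057 0 0 0.0854;-0.01 0.48 -0.626 -1.057 0 0 0.0854;-0.01 0.48 -0.626 -1.057 0 0 0.0854;-0.01 0.48 -0.626 -1.057 0 0 0.0854;-0.01 0.48 -0.626 -1.057 0 0 0.0854;-0.01 0.48 -0.626 -1.057 0 0 0.0854;-0.01 0.48 -0.626 -1.057 0 0 0.0854;-0.01 0.48 -0.626 -1.057 0 0 0.0854")

```text
clock: 1.82
eef_pos: [0.4322, 0.2244, 0.2408]
ee_rot: [0.052, 0.705, -0.05, 0.706]
force: [0.1, -0.4, 0.4]
gripper_width: 0.995
```

Run:
```python
from h import *
st=r.read_state();print(st['eef_pos'],st['qpos'],R.from_quat(st['ee_rot']).as_matrix().round(3).tolist(),st['clock'])
im=snap('wrist','w1.png')
for p in [[.431,.2195,.142],[.431,.2195,.08]]: print(proj('wrist',p,st))
```

```text
[0.43216993 0.22435778 0.2407513 ] [0.45368426 0.17291365 1.74153489 0.00250478 1.22452566 0.59772568] [[0.001, 0.144, 0.99], [0.003, 0.99, -0.144], [-1.0, 0.003, 0.001]] 1.8167
[253.87988076 195.35021735]
[253.9725497  176.83167126]
```

View pics/w1.png

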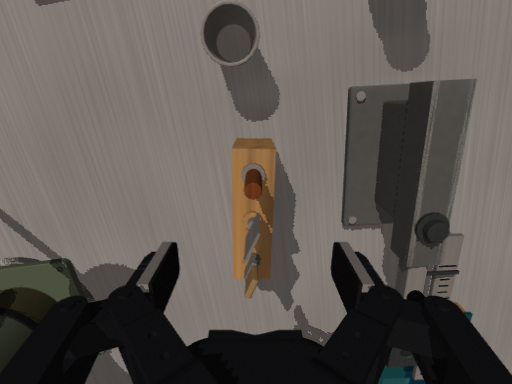

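The wrist view shows the rack in line with the image vertical and the handle top near (254,191). The scraper and brush stand below it in the picture. I'll refine with a mask.

Run:
```python
from h import *
st=r.read_state();im=cv2.cvtColor(cv2.imread('pics/w1.png'),cv2.COLOR_BGR2RGB).astype(int)
m=(im[...,0]>im[...,1]*1.9)&(im[...,0]>50);m[:150]=0;m[215:]=0;m[:,:235]=0;m[:,275:]=0
v,u=np.nonzero(m);print(u.min(),u.max(),v.min(),v.max())
for vv in range(v.min(),v.max()+1,3): k=u[v==vv]; print(vv,k.min(),k.max())
a=cv2.imread('pics/w1.png')[130:310,200:310];cv2.imwrite('pics/w1z.png',cv2.resize(a,None,fx=3.3,fy=3.3,interpolation=cv2.INTER_CUBIC))
for vv in (187,189,191): print(onz('wrist',254,vv,.142,st))
for vv in (172,173,174): print(onz('wrist',254,vv,.086,st))
```

```text
245 261 169 197
169 253 253
172 248 258
175 247 256
178 246 257
181 246 258
184 246 259
187 246 261
190 245 261
193 246 260
196 248 257
[0.43084761 0.22440473 0.142     ]
[0.4305563  0.22243726 0.142     ]
[0.43026349 0.22045966 0.142     ]
[0.43053092 0.22335275 0.086     ]
[0.43035819 0.22218614 0.086     ]
[0.43018504 0.22101661 0.086     ]
```

View pics/w1z.png

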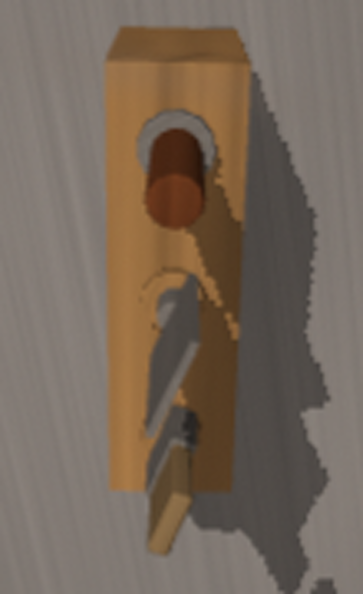

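Request:
apply_moves(targets="0 -0.004 -0.0015 0 0 0 0.0854;0.035 -0.004 -0.0015 0 0 0 0.0854;0.07 -0.004 -0.0015 0 0 0 0.0854;0.1 -0.004 -0.0015 0 0 0 0.0854;0.125 -0.004 -0.0015 0 0 0 0.0854;0.145 -0.004 -0.0015 0 0 0 0.0854;0.145 -0.004 -0.0015 0 0 0 0.0854;0.145 -0.004 -0.0015 0 0 0 0.0854")

```text
clock: 2.53
eef_pos: [0.4276, 0.213, 0.0962]
ee_rot: [0.053, 0.706, -0.054, 0.704]
force: [0.7, 0.1, 0.4]
gripper_width: 1.0
```

Run:
```python
from h import *
st=r.read_state();print(st['eef_pos'],st['force'])
snap('wrist','w2.png')
```

```text
[0.42761635 0.2130122  0.0961817 ] [0.72932811 0.08238894 0.36021882]
```

View pics/w2.png

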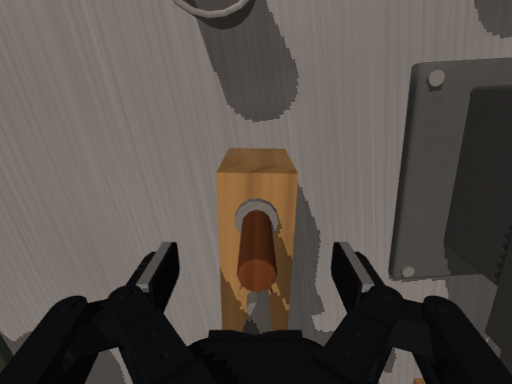

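Request:
apply_moves(targets="0 0.008 0.0015 0 0 0 0.0854;0 0.008 0.0015 0 0 0 0.0854;0 0.008 0.0015 0 0 0 0.0854;0 0.008 0.0015 0 0 0 0.0854;0 0.008 0.0015 0 0 0 0.0854")

```text
clock: 3.0
eef_pos: [0.4312, 0.2225, 0.0967]
ee_rot: [0.053, 0.705, -0.053, 0.705]
force: [1.1, -0.1, -0.0]
gripper_width: 0.999
```

Run:
```python
from h import *
st=r.read_state();print(st['eef_pos'],st['force'],st['qd'].round(3))
snap('wrist','w3.png')
print(proj('wrist',[.430,.221,.142],st),proj('wrist',[.430,.221,.086],st))
print(r.read_state()['eef_pos'])
```

```text
[0.43115545 0.22254421 0.0967278 ] [ 1.06029215 -0.06613203 -0.00882079] [ 0.001  0.003  0.006  0.001 -0.003 -0.   ]
[252.27027375 302.0623652 ] [252.92261824 238.58121955]
[0.4310728  0.22248949 0.0965899 ]
```

View pics/w3.png

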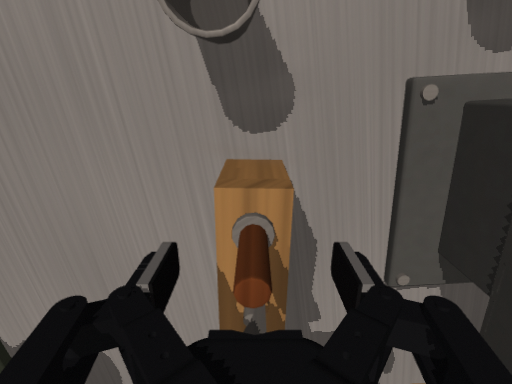

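Run:
```python
from h import *
st=r.read_state()
im=cv2.cvtColor(cv2.imread('pics/w3.png'),cv2.COLOR_BGR2RGB).astype(int)
m=(im[...,0]>im[...,1]*1.9)&(im[...,0]>40);m[:215]=0;m[310:]=0;m[:,:225]=0;m[:,285:]=0
v,u=np.nonzero(m);print(u.min(),u.max(),v.min(),v.max())
for vv in range(v.min(),v.max()+1,5): k=u[v==vv]; print(vv,k.min(),k.max())
for vv in (286,290,295): print(onz('wrist',252.5,vv,.142,st))
for vv in (231,233,235): print(onz('wrist',253,vv,.086,st))
```

```text
234 270 225 307
225 250 256
230 243 264
235 241 265
240 240 265
245 239 265
250 239 266
255 238 266
260 238 266
265 237 267
270 237 267
275 236 267
280 235 266
285 235 268
290 234 270
295 235 269
300 238 267
305 244 261
[0.43136797 0.22958596 0.142     ]
[0.43104608 0.22750185 0.142     ]
[0.43063807 0.22486017 0.142     ]
[0.43079811 0.22636338 0.086     ]
[0.43058277 0.22496303 0.086     ]
[0.43036623 0.22355488 0.086     ]
```

Request:
apply_moves(targets="0 0.001 0 0 0 0 0.0;0 0.001 0 0 0 0 0.0;0 0.001 0 0 0 0 0.0;0 0.001 0 0 0 0 0.0;0 0.001 0 0 0 0 0.0;0 0.001 0 0 0 0 0.0;0 0.001 0 0 0 0 0.0;0 0.001 0 0 0 0 0.0;0 0.001 0 0 0 0 0.0;0 0.001 0 0 0 0 0.0")

```text
clock: 3.88
eef_pos: [0.4312, 0.2234, 0.0963]
ee_rot: [0.053, 0.705, -0.053, 0.705]
force: [-1.2, 0.3, 0.9]
gripper_width: 0.196
```

Run:
```python
from h import *
st=r.read_state();print(st['eef_pos'],st['force'],st['gripper_width']*.0854)
snap('wrist','w4.png')
```

```text
[0.43116214 0.22335322 0.09629555] [-1.23011281  0.32561167  0.9332626 ] 0.016704355882584232
```

View pics/w4.png

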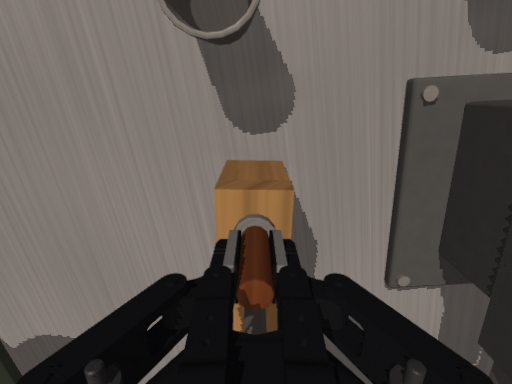

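Run:
```python
from h import *
st=r.read_state();g=r.pinch_z
zd=(np.cos(-.1),np.sin(-.1))
print(row([.431,.2235,.24+g],zd,st),row([.55,-.03,.24+g],zd,st))
```

```text
(array([-1.437e-01,  1.000e-04, -2.000e-04]), array([-0.05  , -0.    ,  0.0001])) (array([-0.1437, -0.2328,  0.1554]), array([-0.05  , -0.    ,  0.0001]))
```

Request:
apply_moves(targets="-0.01 0 0 0 0 0 0.0;-0.02 0 0 0 0 0 0.0;-0.04 0 0 0 0 0 0.0;-0.07 0 0 0 0 0 0.0;-0.1 0 0 0 0 0 0.0;-0.13 0 0 0 0 0 0.0;-0.144 0 0 0 0 0 0.0;-0.144 -0.02 0.0134 -0.01 0 0 0.0;-0.144 -0.05 0.034 -0.02 0 0 0.0;-0.144 -0.08 0.054 -0.03 0 0 0.0;-0.144 -0.11 0.074 -0.05 0 0 0.0;-0.144 -0.14 0.094 -0.05 0 0 0.0;-0.144 -0.17 0.114 -0.05 0 0 0.0;-0.144 -0.2 0.134 -0.05 0 0 0.0;-0.144 -0.22 0.147 -0.05 0 0 0.0;-0.144 -0.233 0.155 -0.05 0 0 0.0;-0.144 -0.233 0.155 -0.05 0 0 0.0;-0.144 -0.233 0.155 -0.05 0 0 0.0;-0.144 -0.233 0.155 -0.05 0 0 0.0;-0.144 -0.233 0.155 -0.05 0 0 0.0")

```text
clock: 5.6
eef_pos: [0.5491, -0.0288, 0.2403]
ee_rot: [0.035, 0.706, -0.035, 0.706]
force: [0.2, -0.4, -1.1]
gripper_width: 0.191
```

Run:
```python
from h import *
st=r.read_state();print(st['eef_pos'],R.from_quat(st['ee_rot']).as_matrix().round(3).tolist(),st['qd'].round(3))
im=snap('wrist','w5.png');cv2.imwrite('pics/w5z.png',cv2.resize(cv2.imread('pics/w5.png')[130:330,220:420],None,fx=3,fy=3,interpolation=cv2.INTER_CUBIC))
print(proj('wrist',[.598,-.0375,.12],st),r.read_state()['eef_pos'])
```

```text
[ 0.54907812 -0.02882457  0.24032084] [[-0.0, 0.098, 0.995], [0.0, 0.995, -0.098], [-1.0, 0.0, -0.0]] [ 0.004 -0.002 -0.003 -0.004 -0.004 -0.001]
[302.86138347 186.56121401] [ 0.54916886 -0.02888193  0.24044755]
```

View pics/w5.png

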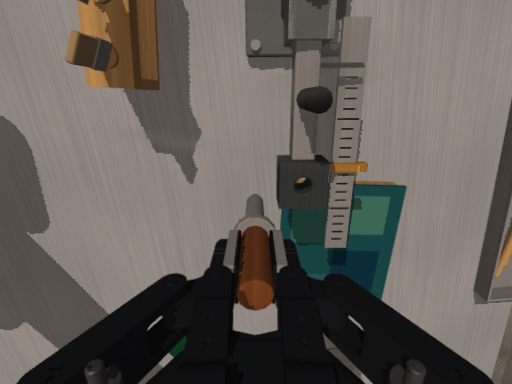

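View pics/w5z.png

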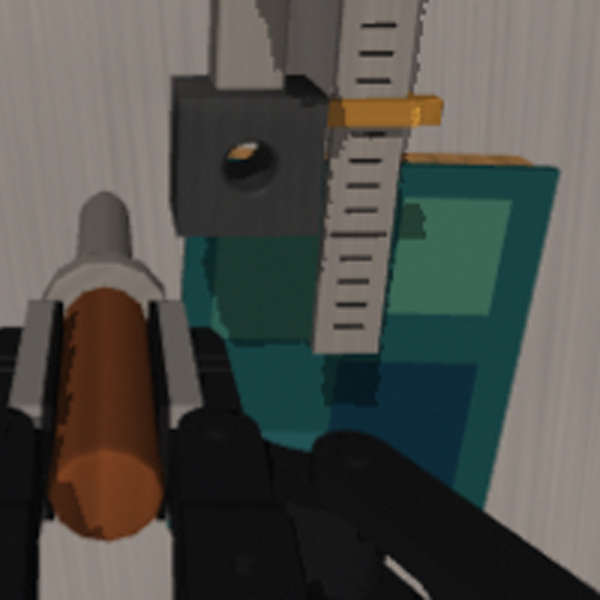

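Run:
```python
from h import *
st=r.read_state();T=np.array(st['eef_pos']);M=R.from_quat(st['ee_rot']).as_matrix()
def tl(p): return (M.T@(p-T)).round(4)
print('collar top edge',tl(onz('wrist',254.5,213.8,.230,st)))
print('collar lower rim top edge',tl(onz('wrist',254.5,213.8,.224,st)))
print('collar L/R',tl(onz('wrist',220+42/3,225,.230,st)),tl(onz('wrist',220+165/3,225,.230,st)))
print('tip',tl(onz('wrist',254.5,194.5,.156,st)),tl(onz('wrist',254.5,194.5,.17,st)))
print('handle top bottom edge',tl(onz('wrist',255,130+540/3,.286,st)))
# socket, using crop hole extents 221..277 , 138..195
s=onz('wrist',220+249/3-.3,130+166/3-.3,.12,st);print(s,tl(s))
print('block corners',[tl(onz('wrist',220+x/3-.3,130+y/3-.3,.12,st)) for x,y in [(172,90),(329,90),(322,234),(178,235)]])
```

```text
collar top edge [0.0105 0.0157 0.0001]
collar lower rim top edge [0.0165 0.013  0.0001]
collar L/R [ 0.0105  0.0081 -0.0127] [0.0104 0.008  0.0129]
tip [0.0844 0.0008 0.0001] [0.0704 0.006  0.0001]
handle top bottom edge [-0.0456 -0.0059  0.0003]
[ 0.5980613  -0.03595639  0.12      ] [ 0.1204 -0.0023  0.0494]
block corners [array([0.1205, 0.0242, 0.0224]), array([0.1204, 0.0242, 0.0743]), array([ 0.1204, -0.0275,  0.0765]), array([ 0.1204, -0.0278,  0.0259])]
```

Request:
apply_moves(targets="0 0 0.02 0 0 0 0.0;0 -0.002 0.035 0 0 0 0.0;0 -0.003 0.045 0 0 0 0.0;0.01 -0.003 0.0495 0 0 0 0.0;0.02 -0.003 0.0495 0 0 0 0.0;0.028 -0.003 0.0495 0 0 0 0.0;0.028 -0.003 0.0495 0 0 0 0.0;0.028 -0.003 0.0495 0 0 0 0.0;0.028 -0.003 0.0495 0 0 0 0.0")

```text
clock: 6.4
eef_pos: [0.5982, -0.038, 0.2124]
ee_rot: [0.035, 0.706, -0.035, 0.706]
force: [-0.3, 0.3, -0.5]
gripper_width: 0.2
```

Run:
```python
from h import *
st=r.read_state();print(st['eef_pos'],st['qd'].round(3))
im=snap('wrist','w6.png');cv2.imwrite('pics/w6z.png',cv2.resize(cv2.imread('pics/w6.png')[130:280,180:330],None,fx=4,fy=4,interpolation=cv2.INTER_CUBIC))
snap('scene','s6.png');cv2.imwrite('pics/s6z.png',cv2.resize(cv2.imread('pics/s6.png')[105:255,180:330],None,fx=4,fy=4,interpolation=cv2.INTER_CUBIC))
```

```text
[ 0.59821006 -0.03801339  0.21244337] [-0.001 -0.007 -0.014  0.001 -0.002  0.001]
```

View pics/w6z.png

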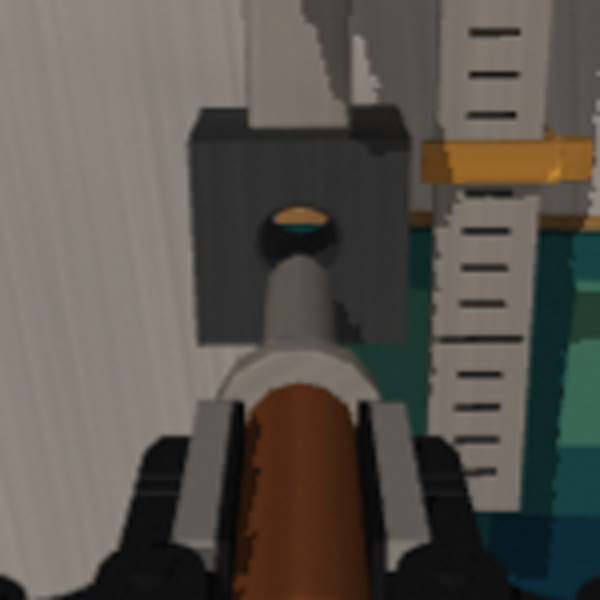

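View pics/s6z.png

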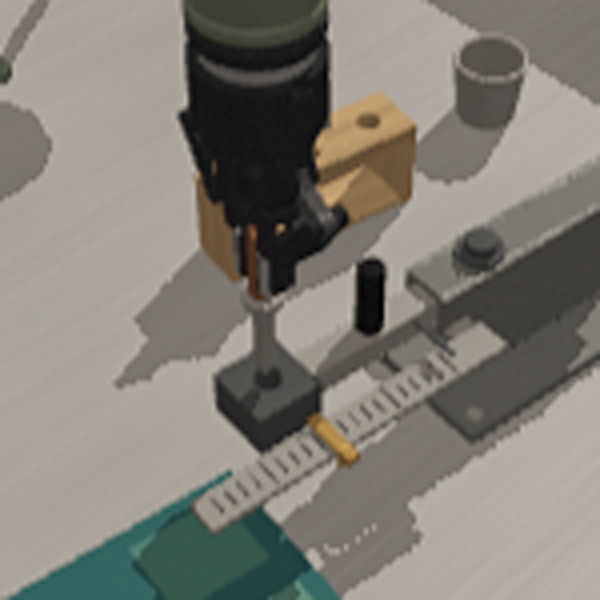

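Run:
```python
from h import *
st=r.read_state();print(st['eef_pos'])
hc=onz('wrist',180+299/4-.4,130+237/4-.4,.12,st);print('hole',hc)
bl=[onz('wrist',180+x/4-.4,130+y/4-.4,.12,st) for x,y in [(190,138),(409,138),(406,345),(197,345)]];print('block ctr',np.mean(bl,0))
zt=st['eef_pos'][2]-.0843
for z in (zt,zt+.014): print('tip expected px crop',(proj('wrist',[hc[0],hc[1],z],st)-[179.6,129.6])*4)
print('tip',onz('wrist',180+299/4-.4,130+255/4-.4,zt,st),'collar far edge',onz('wrist',254.5,130+347/4-.4,zt+.074,st))
```

```text
[ 0.59862019 -0.03811886  0.21294257]
hole [ 0.59898874 -0.0349222   0.12      ]
block ctr [ 0.59914906 -0.03688665  0.12      ]
tip expected px crop [299.00877256 249.7981376 ]
tip expected px crop [299.02434282 272.48419705]
tip [ 0.59886234 -0.03614702  0.12864257] collar far edge [ 0.60015705 -0.02415385  0.20264257]
```

Request:
apply_moves(targets="0.006 0.001 0 0 0 0 0.0;0.012 0.001 0 0 0 0 0.0;0.018 0.001 0 0 0 0 0.0;0.024 0.001 0 0 0 0 0.0;0.03 0.001 0 0 0 0 0.0;0.035 0.001 0 0 0 0 0.0;0.035 0.001 0 0 0 0 0.0;0.035 0.001 0 0 0 0 0.0")

```text
clock: 7.17
eef_pos: [0.5986, -0.0371, 0.1768]
ee_rot: [0.035, 0.707, -0.035, 0.706]
force: [0.1, -0.8, -1.1]
gripper_width: 0.192
```

Run:
```python
from h import *
st=r.read_state();print(st['eef_pos'],st['force'],st['torque'],st['gripper_width'])
im=snap('wrist','w7.png');cv2.imwrite('pics/w7z.png',cv2.resize(cv2.imread('pics/w7.png')[150:300,180:330],None,fx=4,fy=4,interpolation=cv2.INTER_CUBIC))
```

```text
[ 0.5985526  -0.03708363  0.17683067] [ 0.13025186 -0.77252182 -1.06425674] [-0.01926788  0.05007983  0.03766056] 0.1919059419669928
```

View pics/w7z.png

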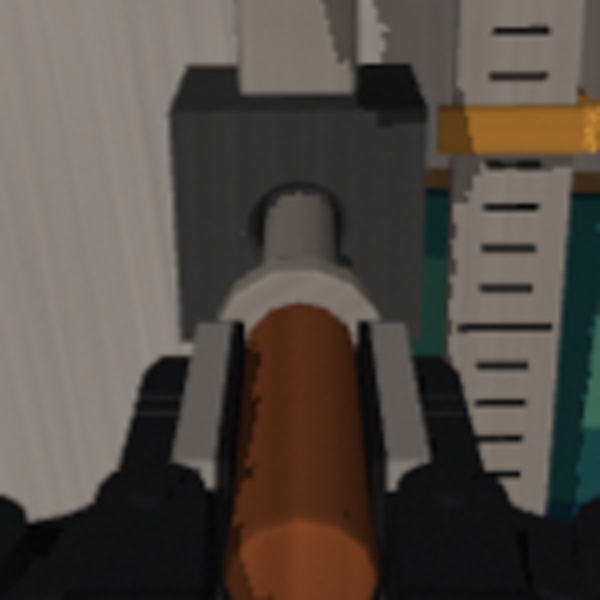

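The shank is in the hole with no side force, so I continue down.

Request:
apply_moves(targets="0.007 0 -0.0005 0 0 0 0.0;0.014 0 -0.0005 0 0 0 0.0;0.02 0 -0.0005 0 0 0 0.0;0.026 0 -0.0005 0 0 0 0.0;0.031 0 -0.0005 0 0 0 0.0;0.035 0 -0.0005 0 0 0 0.0;0.037 0 -0.0005 0 0 0 0.0;0.037 0 -0.0005 0 0 0 0.0;0.037 0 -0.0005 0 0 0 0.0")

```text
clock: 7.97
eef_pos: [0.5983, -0.0371, 0.1403]
ee_rot: [0.035, 0.706, -0.035, 0.706]
force: [-0.5, -0.0, -1.2]
gripper_width: 0.192
```

Run:
```python
from h import *
st=r.read_state();print(st['eef_pos'],st['force'],st['torque'],st['gripper_width'])
im=snap('wrist','w8.png');cv2.imwrite('pics/w8z.png',cv2.resize(cv2.imread('pics/w8.png')[150:300,180:330],None,fx=4,fy=4,interpolation=cv2.INTER_CUBIC))
```

```text
[ 0.59831477 -0.03706016  0.1403437 ] [-0.48271074 -0.0428849  -1.17939399] [ 0.00201808  0.00419682 -0.01124357] 0.1917235734645857
```

View pics/w8z.png

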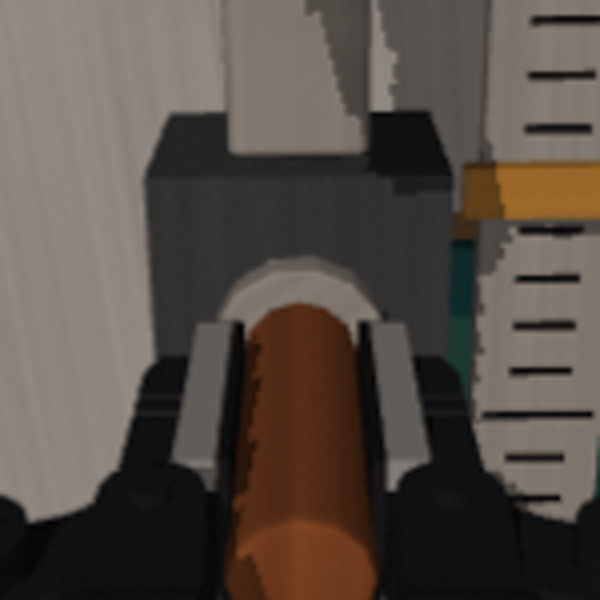

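Request:
apply_moves(targets="0.001 0 0 0 0 0 0.0;0.002 0 0 0 0 0 0.0;0.003 0 0 0 0 0 0.0;0.004 0 0 0 0 0 0.0;0.0045 0 0 0 0 0 0.0;0.0045 0 0 0 0 0 0.0")

```text
clock: 8.52
eef_pos: [0.5982, -0.037, 0.1363]
ee_rot: [0.035, 0.706, -0.035, 0.706]
force: [-1.1, -1.1, 2.2]
gripper_width: 0.192
```

Request:
apply_moves(targets="0 0 0 0 0 0 0.03;0 0 0 0 0 0 0.04;0 0 0 0 0 0 0.06;0 0 0 0 0 0 0.06;0 0 0 0 0 0 0.06;0 0 0 0 0 0 0.06;0 0 0 0 0 0 0.06;0 0 0 0 0 0 0.06")

```text
clock: 9.18
eef_pos: [0.5982, -0.037, 0.1358]
ee_rot: [0.035, 0.706, -0.035, 0.706]
force: [-0.5, 0.1, -0.4]
gripper_width: 0.708
```

Run:
```python
from h import *
st=r.read_state();print(st['eef_pos'],st['force'],st['gripper_width'])
im=snap('wrist','w9.png');cv2.imwrite('pics/w9z.png',cv2.resize(cv2.imread('pics/w9.png')[150:310,170:340],None,fx=3.5,fy=3.5,interpolation=cv2.INTER_CUBIC))
```

```text
[ 0.59821311 -0.03704504  0.13578857] [-0.46025808  0.13696962 -0.39519151] 0.7075959702611233
```

View pics/w9z.png

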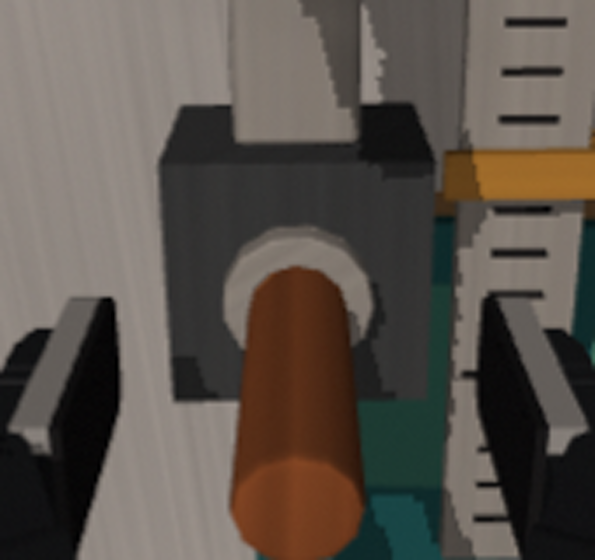

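Collar flat on the block, centred. Now I lift and go to the button.

Run:
```python
from h import *
st=r.read_state();g=r.pinch_z
zd=(np.cos(-.1),np.sin(-.1))
print(row([.617,.1465,.2+g],zd,st))
```

```text
(array([-0.0642,  0.1845,  0.0004]), array([ 0.    , -0.    ,  0.0001]))
```

Request:
apply_moves(targets="-0.02 0 0 0 0 0 0.06;-0.05 0 0 0 0 0 0.06;-0.08 0 0 0 0 0 0.06;-0.11 0 0 0 0 0 0.06;-0.11 0.03 0 0 0 0 0;-0.11 0.06 0 0 0 0 0;-0.11 0.09 0 0 0 0 0;-0.11 0.12 0 0 0 0 0;-0.1 0.15 0 0 0 0 0;-0.08 0.175 0 0 0 0 0;-0.07 0.184 0 0 0 0 0;-0.065 0.184 0 0 0 0 0;-0.065 0.184 0 0 0 0 0;-0.065 0.184 0 0 0 0 0;-0.065 0.184 0 0 0 0 0;-0.065 0.184 0 0 0 0 0")

```text
clock: 10.57
eef_pos: [0.6171, 0.1448, 0.2019]
ee_rot: [0.036, 0.706, -0.036, 0.707]
force: [0.2, -0.5, -0.1]
gripper_width: -0.001
```

Run:
```python
from h import *
st=r.read_state();print(st['eef_pos'],st['force'],st['gripper_width'])
im=snap('wrist','w10.png')
im=snap('scene','s10.png')
print(proj('wrist',[.617,.1465,.129],st))
```

```text
[0.61710288 0.144836   0.20193912] [ 0.24626843 -0.47198531 -0.0957668 ] -0.0007076064777695033
[253.91917209 198.35472081]
```

View pics/w10.png

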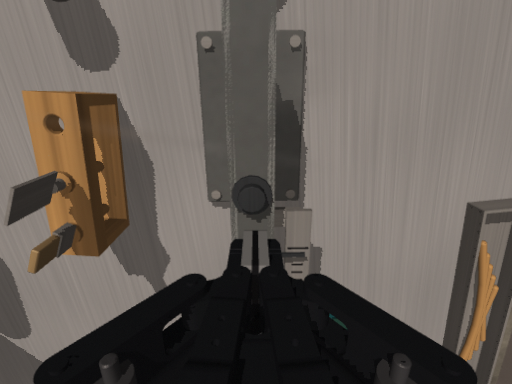

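View pics/s10.png

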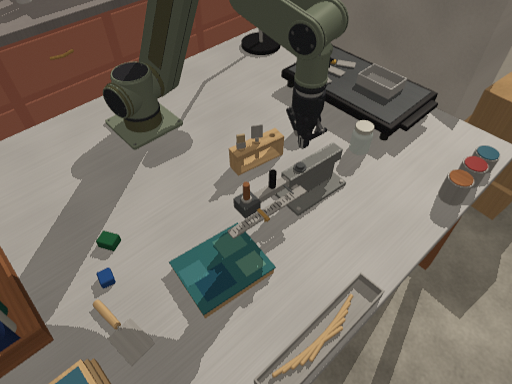

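Request:
apply_moves(targets="0 0.0035 -0.001 0 0 0 0;0.02 0.0035 -0.001 0 0 0 0;0.04 0.0035 -0.001 0 0 0 0;0.055 0.0035 -0.001 0 0 0 0;0.064 0.0035 -0.001 0 0 0 0;0.068 0.0035 -0.001 0 0 0 0;0.068 0.0035 -0.001 0 0 0 0;0.068 0.0035 -0.001 0 0 0 0")

```text
clock: 11.33
eef_pos: [0.6165, 0.1498, 0.1336]
ee_rot: [0.036, 0.706, -0.035, 0.707]
force: [-0.4, 0.1, -0.8]
gripper_width: -0.002
```

Run:
```python
from h import *
st=r.read_state();print(st['eef_pos'],st['force'],st['gripper_width'])
im=snap('wrist','w11.png')
snap('scene','s11.png');cv2.imwrite('pics/s11z.png',cv2.resize(cv2.imread('pics/s11.png')[105:255,220:370],None,fx=4,fy=4,interpolation=cv2.INTER_CUBIC))
```

```text
[0.61650724 0.14975492 0.13355589] [-0.35074944  0.14417888 -0.76009528] -0.0015153681103134496
```

View pics/w11.png

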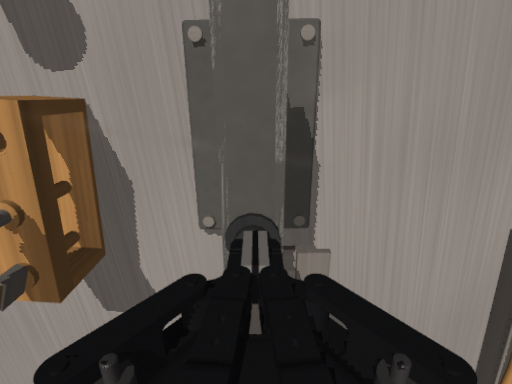

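View pics/s11z.png

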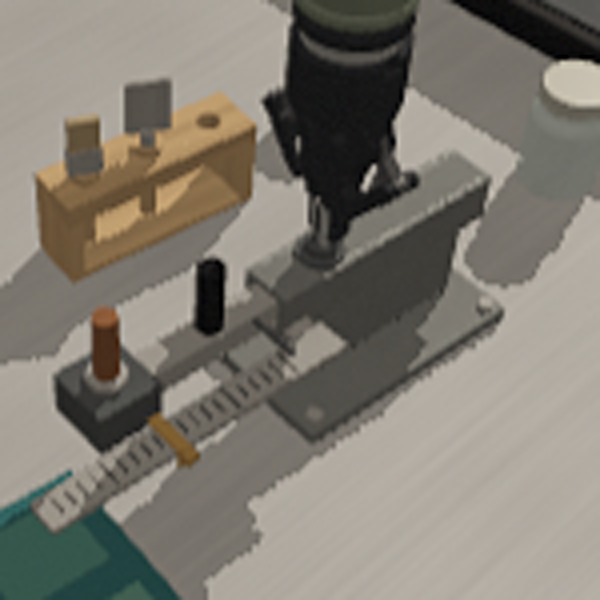

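Fingers are over the button in both views. I press in small steps.

Request:
apply_moves(targets="0.002 0 0 0 0 0 0;0.004 0 0 0 0 0 0;0.006 0 0 0 0 0 0;0.008 0 0 0 0 0 0;0.01 0 0 0 0 0 0;0.01 0 0 0 0 0 0;0.01 0 0 0 0 0 0")

```text
clock: 12.02
eef_pos: [0.6168, 0.1498, 0.1257]
ee_rot: [0.036, 0.705, -0.035, 0.707]
force: [-3.0, -0.4, 14.9]
gripper_width: 0.0
```

Request:
apply_moves(targets="0.001 0 0 0 0 0 0;0.002 0 0 0 0 0 0;0.002 0 0 0 0 0 0;0.002 0 0 0 0 0 0")

```text
clock: 12.35
eef_pos: [0.6168, 0.1498, 0.1256]
ee_rot: [0.036, 0.705, -0.035, 0.708]
force: [-4.9, -1.0, 23.0]
gripper_width: -0.0
```

Request:
apply_moves(targets="-0.02 0 0 0 0 0 0;-0.05 0 0 0 0 0 0;-0.08 0 0 0 0 0 0;-0.1 -0.02 0 0 0 0 0.0854;-0.1 -0.05 0 0 0 0 0.0854;-0.1 -0.08 0 0 0 0 0.0854;-0.1 -0.102 0 0 0 0 0.0854;-0.1 -0.102 0 0 0 0 0.0854;-0.1 -0.102 0 0 0 0 0.0854;-0.1 -0.102 0 0 0 0 0.0854;-0.1 -0.102 0 0 0 0 0.0854")

```text
clock: 13.27
eef_pos: [0.6057, 0.049, 0.2204]
ee_rot: [0.035, 0.706, -0.035, 0.706]
force: [0.9, 0.2, 0.4]
gripper_width: 0.999
```

Run:
```python
from h import *
st=r.read_state();print(st['eef_pos'],st['force'],st['gripper_width'])
im=snap('wrist','w12.png')
snap('top','t12.png');cv2.imwrite('pics/t12z.png',cv2.resize(cv2.imread('pics/t12.png')[135:265,140:310],None,fx=4.5,fy=4.5,interpolation=cv2.INTER_CUBIC))
snap('scene','s12.png');cv2.imwrite('pics/s12z.png',cv2.resize(cv2.imread('pics/s12.png')[105:255,210:360],None,fx=4,fy=4,interpolation=cv2.INTER_CUBIC))
print(proj('wrist',[.6068,.048,.17],st))
```

```text
[0.60571401 0.04903885 0.22042978] [0.90441981 0.24044862 0.3600892 ] 0.9992666491581427
[255.93961539 211.94906868]
```

View pics/w12.png

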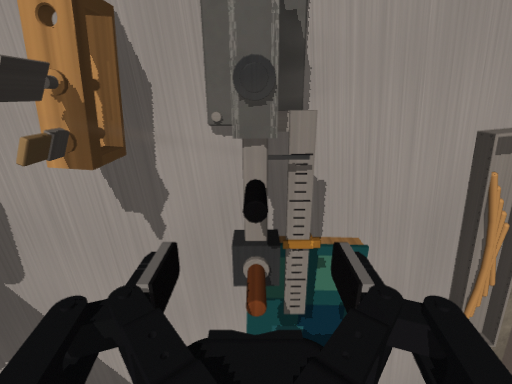

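View pics/s12z.png

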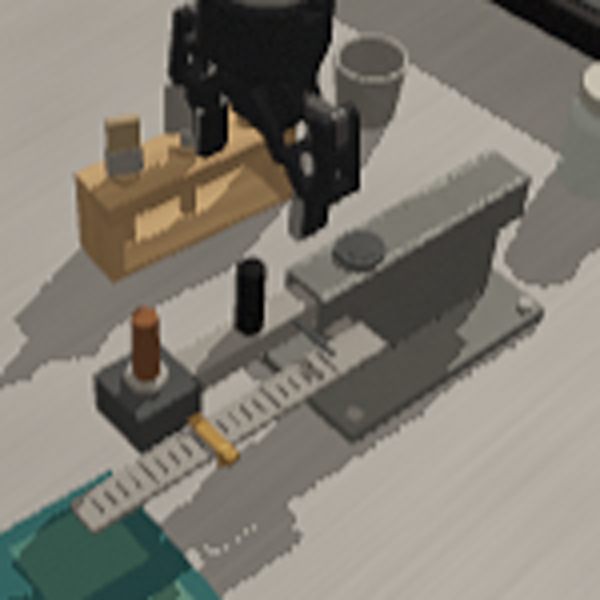

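View pics/t12z.png

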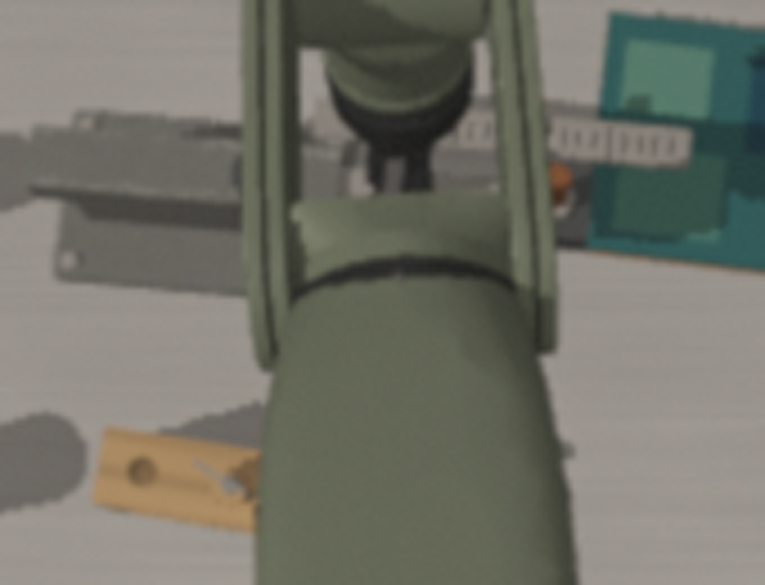

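Run:
```python
from h import *
cv2.imwrite('pics/w12z.png',cv2.resize(cv2.imread('pics/w12.png')[105:325,240:370],None,fx=3.6*.75,fy=3.6*.75,interpolation=cv2.INTER_CUBIC))
```

```text
(no output)
```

View pics/w12z.png

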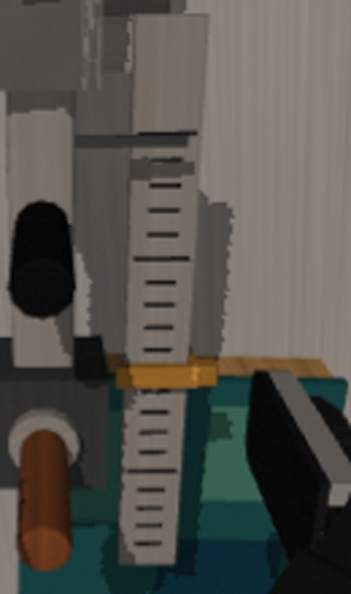

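Run:
```python
from h import *
a=cv2.resize(cv2.imread('pics/w12.png')[145:170,260:325],None,fx=9,fy=9,interpolation=cv2.INTER_CUBIC)
b=cv2.resize(cv2.imread('pics/w12.png')[230:258,260:325],None,fx=9,fy=9,interpolation=cv2.INTER_CUBIC)
cv2.imwrite('pics/w12zz.png',np.vstack([a,b]))
cv2.imwrite('pics/s12zz.png',cv2.resize(cv2.imread('pics/s12.png')[180:230,250:310],None,fx=10,fy=10,interpolation=cv2.INTER_CUBIC))
```

```text
(no output)
```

View pics/w12zz.png

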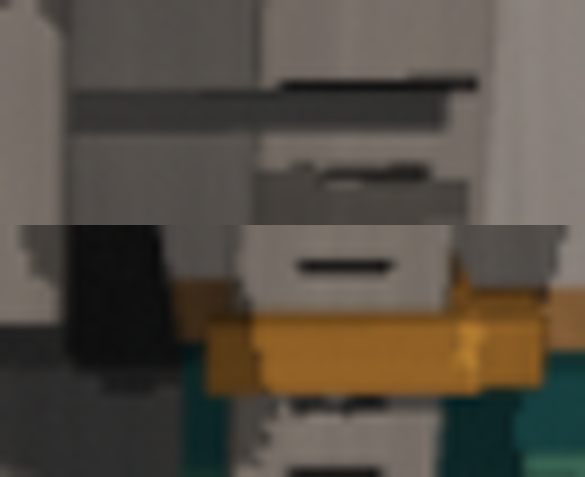

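View pics/s12zz.png

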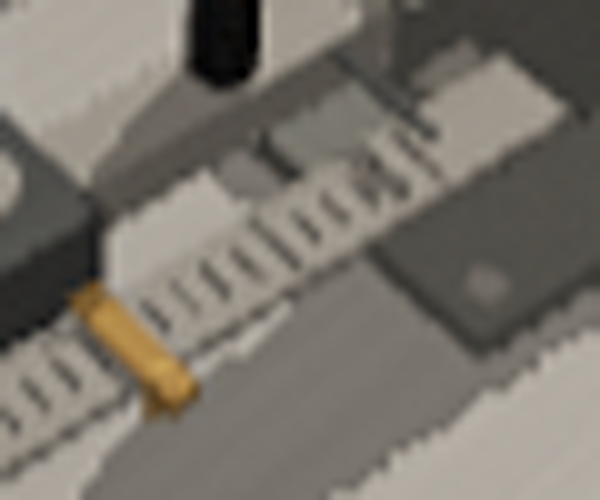

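Run:
```python
from h import *
st=r.read_state()
gx=np.array([np.cos(-.1),np.sin(-.1)]);gy=np.array([-gx[1],gx[0]])
o=np.array([.598,-.0365])
def g(p): d=p[:2]-o; return (np.array([d@gx,d@gy])*1000).round(1)
print('cam',campose('wrist',st)[1][:3,3])
print('socket/scriber collar')
for z in (.107,.109,.111): 
  print(z,'pointer edges',[g(onz('wrist',304,145+y/9-.4,z,st)) for y in (90,110,130)])
for z in (.099,.1,.102): print(z,'rider',[g(onz('wrist',300,230+(y-225)/9-.4,z,st)) for y in (318,355,392)])
print('ticks .096: 0,50,150', [g(onz('wrist',240+x/2.7-.3,105+y/2.7-.3,.096,st)) for x,y in [(165,133),(162,258),(152,470)]])
print('scene rider',g(onz('scene',250+138/10-.4,180+345/10-.4,.1)))
print('scene ticks? 0 long', [g(onz('scene',250+x/10-.4,180+y/10-.4,.096)) for x,y in [(430,157),(280,243)]])
```

```text
cam [0.61441412 0.13355427 0.36206938]
socket/scriber collar
0.107 pointer edges [array([ 46.7, 116.8]), array([ 46.8, 114.6]), array([ 46.9, 112.4])]
0.109 pointer edges [array([ 46.3, 117.2]), array([ 46.4, 115. ]), array([ 46.5, 112.9])]
0.111 pointer edges [array([ 45.9, 117.6]), array([ 46. , 115.5]), array([ 46.2, 113.3])]
0.099 rider [array([49.5, 19.4]), array([49.8, 14.3]), array([50.1,  9. ])]
0.1 rider [array([49.3, 20. ]), array([49.6, 14.9]), array([49.9,  9.6])]
0.102 rider [array([48.9, 21.2]), array([49.2, 16. ]), array([49.5, 10.9])]
ticks .096: 0,50,150 [array([ 45.5, 115.1]), array([47.1, 65.4]), array([ 48.3, -34.4])]
scene rider [54.7 12.7]
scene ticks? 0 long [array([ 50.1, 116. ]), array([48.5, 65.2])]
```

Request:
apply_moves(targets="0.02 0 0.001 0 0 0 0.0854;0.05 0 0.001 0 0 0 0.0854;0.075 0 0.001 0 0 0 0.0854;0.09 0 0.001 0 0 0 0.0854;0.095 0 0.001 0 0 0 0.0854;0.095 0 0.001 0 0 0 0.0854;0.095 0 0.001 0 0 0 0.0854")

```text
clock: 14.0
eef_pos: [0.6074, 0.0484, 0.1265]
ee_rot: [0.035, 0.706, -0.035, 0.707]
force: [-0.1, 0.0, 0.4]
gripper_width: 1.002
```

Run:
```python
from h import *
st=r.read_state();print(st['eef_pos'],st['force'],st['gripper_width'])
snap('wrist','w13.png')
```

```text
[0.60738552 0.04840724 0.12651555] [-0.06888492  0.04073042  0.36766752] 1.00244576021656
```

View pics/w13.png

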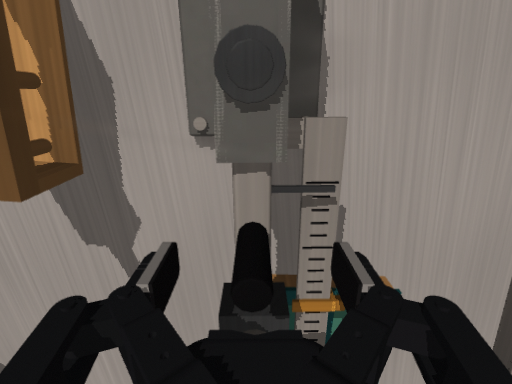

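Request:
apply_moves(targets="0 0 -0.001 0 0 0 0;0 0 -0.001 0 0 0 0;0 0 -0.001 0 0 0 0;0 0 -0.001 0 0 0 0;0 0 -0.001 0 0 0 0;0 0 -0.001 0 0 0 0;0 0 -0.001 0 0 0 0;0 0 -0.001 0 0 0 0;0 0 -0.001 0 0 0 0;0 0 -0.001 0 0 0 0")

```text
clock: 14.88
eef_pos: [0.6058, 0.0481, 0.1262]
ee_rot: [0.035, 0.706, -0.035, 0.706]
force: [-1.5, -0.1, 4.7]
gripper_width: 0.216
```

Run:
```python
from h import *
st=r.read_state();print(st['eef_pos'],st['force'],st['gripper_width']*.0854,R.from_quat(st['ee_rot']).as_matrix()[:,1])
```

```text
[0.60581274 0.0480986  0.1262442 ] [-1.4820529  -0.13944432  4.68370233] 0.018426827024053828 [ 9.98750349e-02  9.94999988e-01 -4.53470250e-05]
```

Gripped. I pull in moderate steps, starting with 60 mm.

Request:
apply_moves(targets="0 -0.003 0 0 0 0 0;0 -0.008 0 0 0 0 0;0 -0.015 0 0 0 0 0;0 -0.022 0 0 0 0 0;0 -0.03 0 0 0 0 0;0 -0.038 0 0 0 0 0;0 -0.046 0 0 0 0 0;0 -0.054 0 0 0 0 0;0 -0.06 0 0 0 0 0;0 -0.06 0 0 0 0 0;0 -0.06 0 0 0 0 0;0 -0.06 0 0 0 0 0")

```text
clock: 15.88
eef_pos: [0.6004, -0.0123, 0.1262]
ee_rot: [0.035, 0.706, -0.036, 0.707]
force: [2.0, 2.2, 5.3]
gripper_width: 0.217
```

Run:
```python
from h import *
st=r.read_state();print(st['eef_pos'],st['force'],st['torque'],st['gripper_width']*.0854)
snap('wrist','w14.png')
```

```text
[ 0.60043209 -0.01226829  0.12621003] [1.96880209 2.2106655  5.31297883] [ 0.38922775 -0.03356551 -0.03735717] 0.018535249028118136
```

View pics/w14.png

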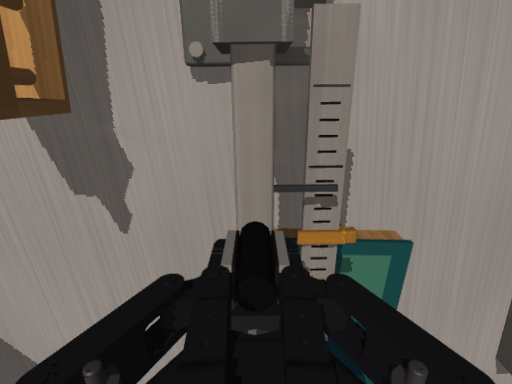

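Run:
```python
from h import *
cv2.imwrite('pics/w14z.png',cv2.resize(cv2.imread('pics/w14.png')[175:285,260:370],None,fx=5.4,fy=5.4,interpolation=cv2.INTER_CUBIC))
```

```text
(no output)
```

View pics/w14z.png

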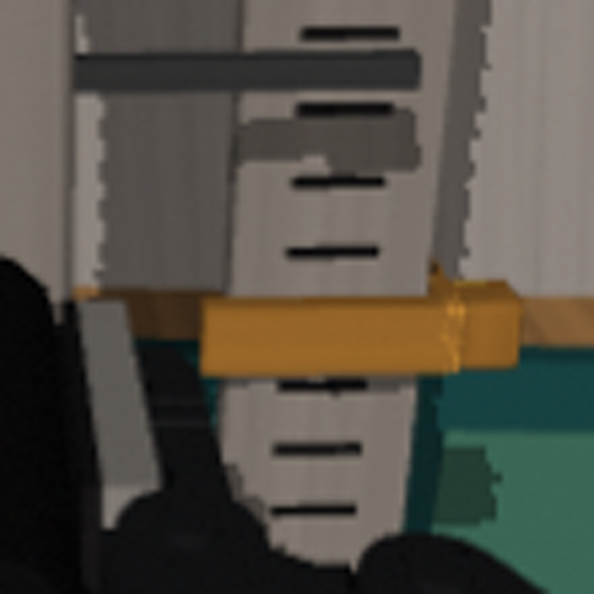

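Run:
```python
from h import *
st=r.read_state()
gx=np.array([np.cos(-.1),np.sin(-.1)]);gy=np.array([-gx[1],gx[0]])
o=np.array([.598,-.0365])
def g(x,y,z): d=onz('wrist',260+x/5.4-.4,175+y/5.4-.4,z,st)[:2]-o; return round(d@gy*1000,1)
print('ticks',[g(320,y,.096) for y in (33,108,182,252,385,450,510)])
for z in (.105,.107,.109,.111): print('ptr',z,[g(380,y,z) for y in (54,70,90)], 'rider',z-.007,[g(330,y,z-.007) for y in (298,375)])
```

```text
ticks [np.float64(55.1), np.float64(45.2), np.float64(35.1), np.float64(25.2), np.float64(5.4), np.float64(-4.8), np.float64(-14.6)]
ptr 0.105 [np.float64(55.4), np.float64(53.4), np.float64(50.9)] rider 0.09799999999999999 [np.float64(19.6), np.float64(8.1)]
ptr 0.107 [np.float64(56.0), np.float64(54.1), np.float64(51.6)] rider 0.09999999999999999 [np.float64(20.6), np.float64(9.3)]
ptr 0.109 [np.float64(56.7), np.float64(54.7), np.float64(52.3)] rider 0.102 [np.float64(21.7), np.float64(10.5)]
ptr 0.111 [np.float64(57.4), np.float64(55.4), np.float64(53.0)] rider 0.104 [np.float64(22.7), np.float64(11.7)]
```

Request:
apply_moves(targets="0 -0.005 0 0 0 0 0;0 -0.012 0 0 0 0 0;0 -0.019 0 0 0 0 0;0 -0.026 0 0 0 0 0;0 -0.032 0 0 0 0 0;0 -0.036 0 0 0 0 0;0 -0.039 0 0 0 0 0;0 -0.039 0 0 0 0 0;0 -0.039 0 0 0 0 0;0 -0.039 0 0 0 0 0;0 -0.039 0 0 0 0 0;0 -0.039 0 0 0 0 0")

```text
clock: 16.93
eef_pos: [0.597, -0.0505, 0.1262]
ee_rot: [0.035, 0.705, -0.035, 0.707]
force: [4.8, 2.5, 4.7]
gripper_width: 0.215
```

Run:
```python
from h import *
st=r.read_state();print(st['eef_pos'],st['force'],st['gripper_width']*.0854)
snap('wrist','w15.png')
cv2.imwrite('pics/w15z.png',cv2.resize(cv2.imread('pics/w15.png')[100:250,240:390],None,fx=4,fy=4,interpolation=cv2.INTER_CUBIC))
snap('scene','s15.png');cv2.imwrite('pics/s15z.png',cv2.resize(cv2.imread('pics/s15.png')[130:280,180:330],None,fx=4,fy=4,interpolation=cv2.INTER_CUBIC))
snap('top','t15.png');cv2.imwrite('pics/t15z.png',cv2.resize(cv2.imread('pics/t15.png')[135:215,200:310],None,fx=6,fy=6,interpolation=cv2.INTER_CUBIC))
```

```text
[ 0.59697518 -0.05045167  0.12618832] [4.77253513 2.50607533 4.66413205] 0.01836335550488783
```

View pics/w15z.png

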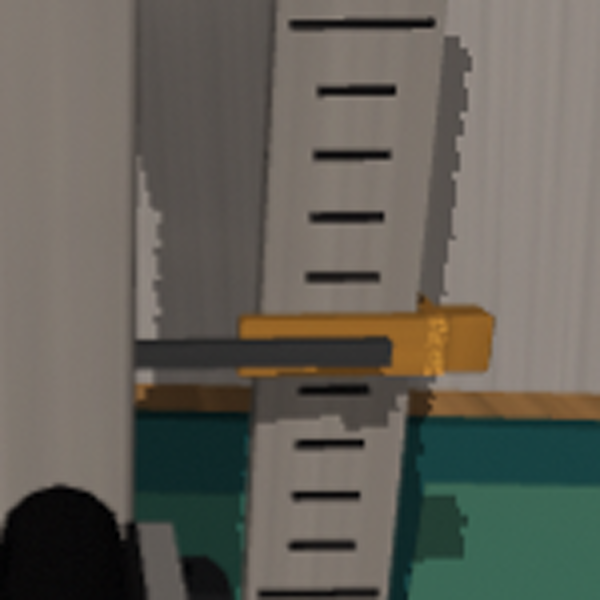

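View pics/s15z.png

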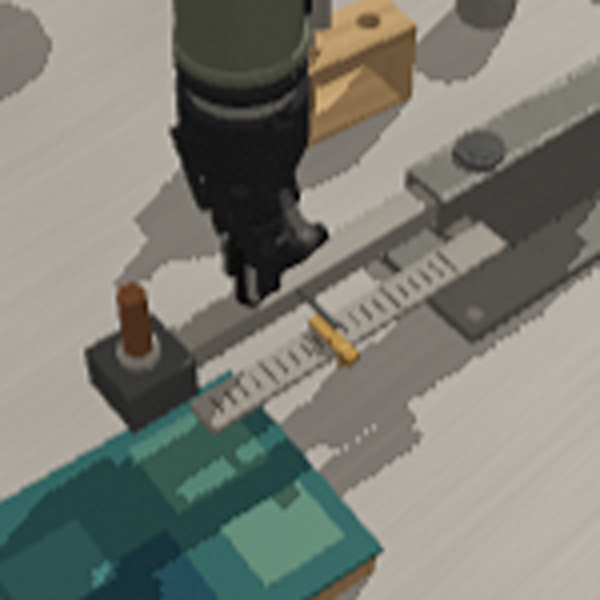

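View pics/t15z.png

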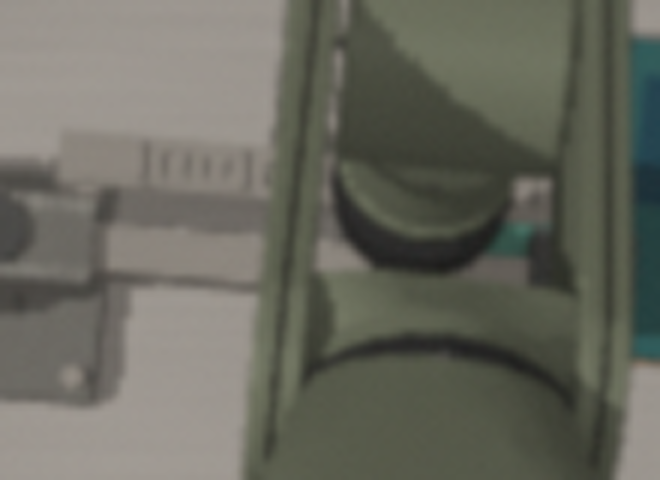

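Run:
```python
from h import *
st=r.read_state();print(st['eef_pos'],st['force'],abs(st['qd']).max())
gx=np.array([np.cos(-.1),np.sin(-.1)]);gy=np.array([-gx[1],gx[0]])
o=np.array([.598,-.0365])
def g(x,y,z): d=onz('wrist',240+x/4-.4,100+y/4-.4,z,st)[:2]-o; return round(float(d@gy*1000),1)
print('ticks',[g(345,y,.096) for y in (91,155,217,277,390,443)])
for z in (.105,.107,.109,.111): print('ptr',z,[g(370,y,z) for y in (338,367)], 'rider',[g(330,y,z-.007) for y in (317,375)])
```

```text
[ 0.5970033  -0.05040535  0.12621524] [5.09737972 2.84319185 3.47442801] 0.0012433780113451632
ticks [54.9, 45.0, 35.0, 25.0, 5.1, -4.7]
ptr 0.105 [17.4, 12.5] rider [18.7, 8.6]
ptr 0.107 [18.0, 13.2] rider [19.3, 9.3]
ptr 0.109 [18.7, 13.9] rider [20.0, 10.0]
ptr 0.111 [19.4, 14.7] rider [20.6, 10.8]
```

The pointer is about 1 mm short of the rider's centre, so I trim by 1 mm and let it settle.

Request:
apply_moves(targets="0 -0.001 0 0 0 0 0;0 -0.001 0 0 0 0 0;0 -0.001 0 0 0 0 0;0 -0.001 0 0 0 0 0;0 -0.001 0 0 0 0 0;0 -0.001 0 0 0 0 0;0 -0.001 0 0 0 0 0;0 -0.001 0 0 0 0 0")

```text
clock: 17.75
eef_pos: [0.5969, -0.0511, 0.1262]
ee_rot: [0.035, 0.705, -0.035, 0.707]
force: [4.8, 3.4, 4.1]
gripper_width: 0.215
```

Run:
```python
from h import *
st=r.read_state();print(st['eef_pos'],st['force'],st['clock'])
snap('wrist','w16.png')
snap('scene','s16.png')
a=cv2.resize(cv2.imread('pics/w16.png')[165:205,260:370],None,fx=5,fy=5,interpolation=cv2.INTER_CUBIC)
b=cv2.resize(cv2.imread('pics/s16.png')[180:255,190:300],None,fx=5,fy=5,interpolation=cv2.INTER_CUBIC)
cv2.imwrite('pics/f16.png',np.vstack([a,b]))
```

```text
[ 0.5969234  -0.0511421   0.12620061] [4.83299512 3.41188544 4.10551079] 17.75
```

View pics/f16.png

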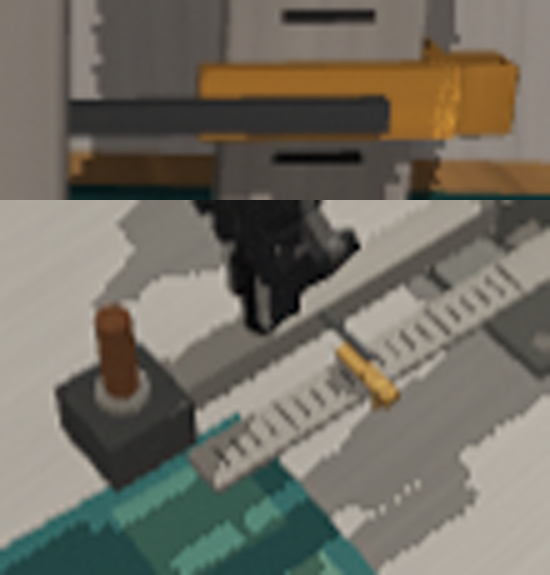

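```bash
python3 -c "
from bench import r
print(r.close_job())"
```

```text
the job is handed in; nothing more can be done
None
```

I carried out every step of the task and handed the job in at about 17.8 s, but the hand-in gave no verdict, so I don't have a result.

- **Scriber:** I took it from the rack and lowered it into the socket until the collar touched. I then let go while the arm was still fully in. The pictures show the collar flat and centred on the block, and it still looked seated in the last one.
- **Lock button:** I pressed it until it stopped moving, about 8 mm down at 23 N. It looks flush in later pictures, and the arm then came out freely.
- **Arm and pointer:** I gripped the post and pulled the arm out about 100 mm in all. At 99 mm I measured the pointer about 1 mm short of the rider's centre, so I pulled 1 mm more. I checked that last move only by eye: the pointer is over the rider in both views. The fingers still hold the post, 18 mm open, with the tool still.

**Disagreements:** the cameras differed by a few millimetres when locating things. The scriber's position along the rack varied most, about 0.218 to 0.227 m, so I lined up the insertion using the wrist camera alone. The button's top measured about 0.134 m high, not the 0.129 m I had assumed.

The rider is still between the same two ticks, and I saw no movement in the panel, rack tools or clutter, though I did not measure their positions at the end.

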